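# Clamp a lens holder in the optician's ratchet clamp

## Task

Slide the large round lens holder along the bench, without lifting it, into the bench clamp: between the open jaws and right back against the fence. Then pump the clamp's lever in full strokes, each of which moves the jaw on by one tooth, and stop as soon as the sprung pad is pressed in by the holder: one tooth more would crack the lens. Move the jaw only by the lever, finish with the lever back at rest and let go, and leave everything else on the bench where it is.

Things in the scene. Friction and masses are not known exactly. Their poses are not given: they have to be found in the camera images.
- holder: the lens holder: a grey plastic round cup, 80 mm outside diameter, 20 mm high, open at the top, with a round recess 54 mm across; a shallow clear lens lies at its bottom (top of the lens 7.5 mm above the bench). 160 g, loose, flat on the bench. Origin at the centre of its underside, z up. Too wide to grasp across; fingertips in the recess can drag it.
- clamp: the ratchet clamp, grey painted steel, fixed to the bench. Origin on the bench below the rack. Its axes: +x to the back fence (away from the robot), +y along the jaw's travel to the fixed jaw, z up. Base plate and rack: x -50 to 61, y -235 to -70 mm, under 50 mm high. The moving jaw comes from the -y side. Between the jaws the bare bench is the floor; the side towards -x is open.
- fence (a point): foot of the back fence's front face, in clamp axes x 41, y 60 mm; the fence is a bar along clamp y (-235 to 135 mm), 30 mm high, 20 mm thick
- fixed_face (a point): foot of the fixed jaw's rubber face, in clamp axes x 0, y 100 mm; the fixed jaw is a block 30 mm high, x -20 to 41, y 100 to 130 mm
- seat (a point): in the clamp's axes, the point on the bench (x 0, y 60 mm) where the centre of the clamped holder ends: against the fixed jaw, and within 1 mm of touching the fence
- moving_jaw: the sliding jaw head with its toothed rack and sprung rubber pad, 30 mm high; may not be pushed by hand. Origin on the clamp's y axis; its clamp y is the travel, held by a pawl every 8 mm (16, 24, ... 56 mm), starting at 16 to 32; at 56 the holder is clamped, pad pressed in 5 mm. A 5 N spring draws it back. Own frame: block x -18 to 38, y -69 to -55, free pad y -39 to -31 mm
- pad (a joint): how far the sprung rubber pad is pressed into the moving jaw, in m: 0 free, 0.016 solid; spring 0.9 N per mm
- lever (a joint): lever angle in rad: 0 at the rest stop, 0.38 at full stroke; counterclockwise from above, the handle swinging to clamp -y. At 0 the arm, pivot to handle, points 0.26 rad clockwise of clamp -x. No return spring: it stays put and may start anywhere. Going from below 0.03 to above 0.34 gains one tooth, never two; the jaw runs 3 mm over, then settles back. About 5 N
- grip (a point): on the axis of the lever's upright black handle, 75 mm above the bench; the handle is a round post 22 mm in diameter from 46 to 104 mm height, on a flat steel arm (18 mm wide, top at 46 mm)
- pivot (a point): the lever's pivot axis (vertical), 135 mm from the handle axis, 41 mm above the bench; in clamp axes at x -46, y -91 mm
- small_block: bystander: a smaller grey round block, 56 mm in diameter, 16 mm high with a 24 mm boss on top to 28 mm; not the holder; origin at the centre of its underside
- screw_tray: bystander: a grey square open tray 50 x 50 x 22 mm; origin at the centre of its underside
- pad_jar: bystander: a small clear jar with white cap, 38 mm in diameter, 45 mm high, near the lever; origin at the centre of its underside
- spectacles: bystander: black spectacles standing open, 142 mm wide (y), temples 140 mm towards own +x, 42 mm high; origin under the bridge
- case: bystander: a black spectacle case 62 x 160 x 40 mm; origin at the centre of its underside
- cleaner: bystander: a white bottle 44 mm in diameter, 125 mm high; origin at the centre of its underside
- screwdriver: bystander: a small screwdriver 150 mm long and 26 mm thick with red handle, lying along its own x axis; origin at the middle of its length

How it is judged:
By the outcome, as a careful person would: the job done as asked, in the order asked, and still so for the second after the job is handed in, with the robot touching nothing.
It also fails if it takes over 72 s, if anything falls off the work surface, if the arm or the gripper's body presses on something with over 40 N, if the wrist force passes 120 N, or if a joint passes its speed limit or range.

## Robot

A 6-joint arm with a two-finger parallel gripper is mounted at the origin on the work surface. World frame = base frame: x ahead of the robot, y to its left, z up, the work surface at z = 0. Lengths are in m, angles in degrees, forces in N, time in s.
With the tool pointing down it reaches from about 0.325 to 0.85 m from the base axis. Payload 4.4 kg.
Tool frame: the origin (TCP) lies between the finger pads; the fingertips stand 14 mm ahead of it and the grasp point (between the pads) lies 5 mm behind it; z points along the fingers, y is the line along which they close (so a half turn about z gives the same grasp; the last joint's range is limited). The gripper opens to 94 mm and grips with 3 to 60 N. Pads are 16 mm wide; open, the fingers measure 119 mm over their backs; the gripper's body (75 mm by 177 mm) begins 78 mm behind the grasp point.
Start: joints at [-83.108, 11.837, 88.321, -0, 79.842, -8.623], TCP at [0.154, -0.554, 0.219] pointing down, gripper open.
Joint ranges: [-156.59, 156.59], [-49.26, 127.26], [12.9, 141.05], [-63.56, 243.56], [4.71, 150.69], [-161.64, 161.64]. Speed limits (degrees/s): [159.86, 159.86, 180, 180, 180, 180].

## Interface

Orientations are given as a 3x3 rotation matrix whose columns are the frame's x, y, z axes.
In Python, from workcell import manip, imaging gives the robot as it stands.
- The arm moves only by the tool drive_tool, never from a script. Its argument "deltas" is a list of rows, each an object of numbers: "x", "y", "z": the shift along the tool's x, y, z in units of 0.12 m (1.0 is 0.12 m); "rx", "ry", "rz": the turn, a rotation vector about the tool's x, y, z in units of 45 degrees (1.0 is 45 degrees); "gripper": the closure, from -1 (fully open) to 1 (shut). A call has 1 to 5 rows; each row is the pose to reach, as a shift and turn from the pose commanded when the call began, along the tool's axes at that moment; what a row does not reach only later rows make up. A row lasts 1/10 s, in which the tool goes at most 50 mm and 8.59 degrees, less where a joint would pass 70% of its speed; a pose out of reach is approached as far as the arm can. A call with a number of a shift or a turn outside -1 to 1 is refused whole. A call with a gripper value outside its range is refused whole. The fingers move at their own pace and stop on an object; the grip force is fixed at half the most. Time passes only in rows, so rows that repeat a pose let the fingers close. It gives the time, the measured TCP pose, the force, the opening and the grip force at its end, in the units of the state.
- manip.get_obs(): the state, without advancing time (a new reading comes with each control period).
- imaging.get_image(name): name is "side" or "top"; returns (picture, depth): 384x512x3 uint8, blue, green, red; 384x512 float32, m along the optical axis (not along the pixel's ray), 0 where there is no reading.
- imaging.get_calibration(name): a dict with "fx", "fy", "cx", "cy" (pixels), "R" (3x3) and "t" (3): a world point X has camera coordinates R X + t. Camera axes: x right, y down, z forward; pixel columns grow to the right and rows downward; lengths in m; the calibration is good to about 2 mm. A picture is of the moment at which its call begins. get_calibration takes no time and is no camera call.
- manip.job_done(): hands the job in; it is judged then, once.
The state is a dict: "time_s": time; "joint_pos": joint angles; "joint_vel": joint speeds; "joint_efforts": joint torques, N m; "tool_pos": TCP position; "tool_rot": TCP orientation; "contact_force": force on the tool from outside, world axes, zero at the start; "torque": the same for the moment, N m; "grip_width": finger opening in m; "gripper_force": force on a finger pad.
Only numpy, scipy, OpenCV 4.12 (cv2) and the standard library are available. Lean on these libraries where they do the work, as an engineer would, in place of code of your own. Each camera call takes 0.05 s, during which the arm holds its last target. There are 200 camera calls.

## Working session

There is one attempt and no reset: what is moved stays moved. The work goes in short steps, Python scripts to look and compute and a tool call to move; the robot and the scene stay as the last step left them, time stands still between calls to the robot, and variables do not carry over. Pictures are saved under pics/ and viewed, at most 10 in all, crops included, and the job is handed in when it is done.

Besides the shell and the picture viewer there is one more tool, called after "Request:" as a command line: name --argument value ..., lists and objects as JSON in quotes. drive_tool: Moves the arm, as the interface text tells. Its arguments: {"type":"object","properties":{"deltas":{"type":"array"}},"required":["deltas"]}

```bash
mkdir -p pics; ls
python3 - <<'E'
from workcell import manip, imaging
import cv2,numpy as np
for n in("top","side"):
    p,d=imaging.get_image(n); c=imaging.get_calibration(n)
    cv2.imwrite(f"pics/{n}0.png",p); np.savez(f"{n}0.npz",p=p,d=d)
    print(n,{k:np.round(v,3).tolist() for k,v in c.items()})
o=manip.get_obs(); print(o)
E
```

```text
pics
top {'fx': 374.717, 'fy': 374.717, 'cx': 251.375, 'cy': 192.554, 'R': [[0.028, -1.0, 0.006], [-0.986, -0.029, -0.162], [0.163, -0.002, -0.987]], 't': [-0.045, 0.55, 1.061]}
side {'fx': 360.172, 'fy': 360.172, 'cx': 255.506, 'cy': 191.444, 'R': [[0.987, -0.16, -0.021], [-0.117, -0.618, -0.777], [0.112, 0.769, -0.629]], 't': [-0.526, 0.111, 1.087]}
{'time_s': 0.1, 'joint_pos': array([-8.31099636e+01,  1.18804309e+01,  8.83957720e+01, -4.12368356e-05,
        7.98430861e+01, -8.62489835e+00]), 'joint_vel': array([ 0.01654781, -0.08468754, -0.17588476,  0.05917996,  0.02130194,
        0.1014767 ]), 'joint_efforts': array([-4.11598430e-04, -3.71864283e+01, -2.82292610e+01,  7.00907456e-02,
        3.10986803e-02, -4.65775463e-05]), 'tool_pos': array([ 0.15369142, -0.55334616,  0.21840334]), 'tool_rot': array([[ 9.63560767e-01,  2.67489413e-01, -2.50466816e-04],
       [ 2.67489349e-01, -9.63558600e-01,  2.06686296e-03],
       [ 3.11524505e-04, -2.05854527e-03, -9.99997833e-01]]), 'contact_force': array([ 0.09555999, -0.07820877,  0.01954285]), 'torque': array([-0.0104493 ,  0.02986751, -0.02806266]), 'gripper_force': 0.0, 'grip_width': 0.09428047870492713}
```

View pics/top0.png

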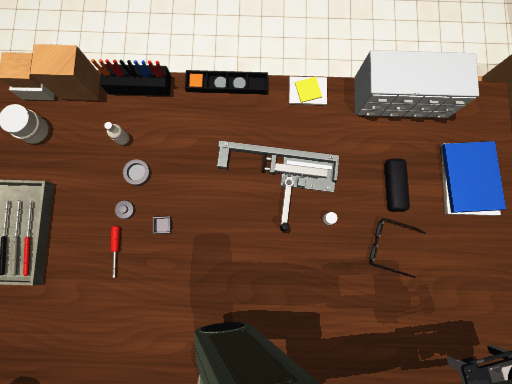

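View pics/side0.png

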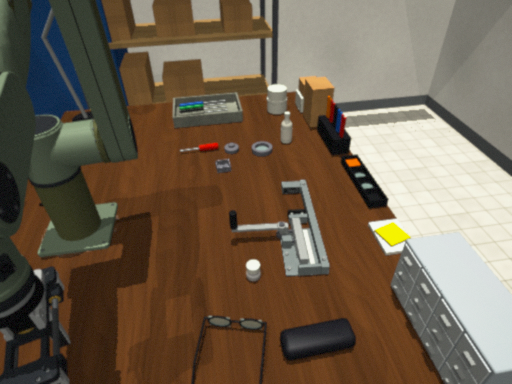

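The top view shows the holder at (136,172), the clamp spanning (218–338, 142–190), the lever pivot at (288,183), its handle at (285,227) and the jar at (330,218). The side view shows the same layout, with the handle at (234,218).

```bash
cat > h.py <<'E'
from workcell import manip, imaging
import cv2,numpy as np
def cal(n): return imaging.get_calibration(n)
def cloud(d,c):
    v,u=np.mgrid[:d.shape[0],:d.shape[1]]
    X=np.stack([(u-c['cx'])/c['fx']*d,(v-c['cy'])/c['fy']*d,d],-1)
    return (X-np.array(c['t']).ravel())@np.array(c['R'])
def ray(c,u,v,z):
    R=np.array(c['R']);C=-R.T@np.array(c['t']).ravel()
    r=R.T@np.array([(u-c['cx'])/c['fx'],(v-c['cy'])/c['fy'],1]); return C+r*(z-C[2])/r[2]
def proj(c,X):
    p=np.array(c['R'])@np.array(X)+np.array(c['t']).ravel(); return np.array([c['fx']*p[0]/p[2]+c['cx'],c['fy']*p[1]/p[2]+c['cy']])
E
python3 - <<'E'
from h import *
for n in("top","side"):
    f=np.load(n+"0.npz");c=cal(n);W=cloud(f['d'],c);p=f['p']
    Z=W[...,2]; print(n,"table z",np.median(Z[(abs(W[...,0]-.5)<.05)&(abs(W[...,1]-.1)<.06)]))
    hsv=cv2.cvtColor(p,cv2.COLOR_BGR2HSV)
    # low saturation objects
    m=((hsv[...,1]<60)&(hsv[...,2]>60)).astype(np.uint8)
    k,l,s,ce=cv2.connectedComponentsWithStats(m)
    for i in range(1,k):
        if 40<s[i,4]<8000:
            w=W[l==i]; w=w[np.isfinite(w).all(1)]
            print(s[i].tolist(),ce[i].round(1),"med",np.median(w,0).round(3),"zmax",np.percentile(w[:,2],95).round(3))
p=np.load("top0.npz")['p'][130:245,95:350]
cv2.imwrite("pics/crop.png",cv2.resize(p,None,fx=3.1,fy=3.1,interpolation=cv2.INTER_CUBIC))
E
```

```text
top table z 0.00012195496838551469
[214, 76, 12, 12, 119] [219.9  81.9] med [0.912 0.081 0.012] zmax 0.03
[233, 77, 13, 11, 123] [239.   82.3] med [0.912 0.02  0.012] zmax 0.016
[9, 84, 45, 16, 448] [33.  92.7] med [0.84  0.648 0.049] zmax 0.072
[0, 104, 48, 39, 1315] [ 23.  123.4] med [0.729 0.639 0.103] zmax 0.109
[104, 122, 25, 23, 331] [116.5 133. ] med [0.711 0.37  0.081] zmax 0.125
[217, 141, 122, 84, 2941] [291.3 168.6] med [ 0.637 -0.16   0.028] zmax 0.047
[442, 154, 59, 62, 400] [461.8 201.7] med [ 0.52  -0.628  0.016] zmax 0.021
[123, 159, 26, 26, 500] [135.9 171.7] med [0.611 0.326 0.017] zmax 0.023
[0, 180, 45, 105, 3356] [ 19.9 225.3] med [0.45  0.657 0.009] zmax 0.051
[115, 201, 18, 18, 257] [123.8 209.2] med [0.493 0.349 0.018] zmax 0.029
[323, 212, 14, 13, 145] [329.6 218. ] med [ 0.483 -0.261  0.044] zmax 0.048
[153, 216, 17, 18, 257] [161.5 224.6] med [0.451 0.237 0.005] zmax 0.024
[113, 252, 3, 26, 47] [113.9 264. ] med [0.332 0.367 0.015] zmax 0.018
[195, 334, 23, 50, 455] [203.6 365.6] med [0.19  0.046 0.456] zmax 0.6
[488, 364, 24, 19, 259] [499.6 372.9] med [ 0
[... 1502 characters left out ...]
178 -0.58   0.439] zmax 0.443
[0, 292, 32, 26, 139] [ 14.3 307.3] med [ 0.173 -0.579  0.408] zmax 0.411
[29, 295, 17, 34, 329] [ 39.3 314.7] med [ 0.177 -0.562  0.363] zmax 0.387
[52, 299, 6, 9, 49] [ 54.3 303.1] med [ 0.167 -0.509  0.319] zmax 0.32
[208, 316, 22, 10, 137] [219.  320.7] med [ 0.387 -0.394  0.023] zmax 0.038
[240, 319, 22, 10, 146] [250.8 323.6] med [ 0.457 -0.413  0.023] zmax 0.037
[59, 323, 12, 20, 68] [ 63.9 332.9] med [ 0.148 -0.502  0.232] zmax 0.252
[0, 328, 13, 14, 107] [  6.8 334. ] med [ 0.142 -0.575  0.355] zmax 0.367
[288, 337, 44, 13, 341] [304.8 342.4] med [ 0.557 -0.485  0.039] zmax 0.042
[51, 370, 18, 14, 118] [ 61.7 379. ] med [ 0.206 -0.623  0.325] zmax 0.334
```

View pics/crop.png

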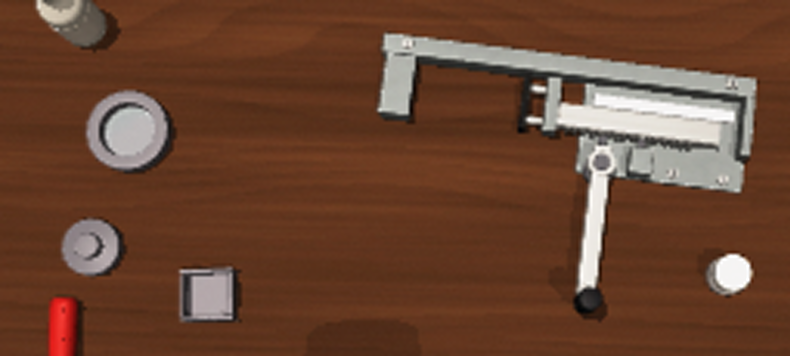

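The crop shows the fence corners at about (385,33) and (757,78), the fixed jaw's front corners at (380,115) and (411,122), the pad face at x≈521, the pivot at (600,160) and the handle top at (588,300).

```bash
cat >> h.py <<'E'
def rigid(M,Wd):  # 2D rigid fit model->world
    M=np.array(M)/1000.;Wd=np.array(Wd)[:,:2]; a=M-M.mean(0);b=Wd-Wd.mean(0)
    th=np.arctan2((a[:,0]*b[:,1]-a[:,1]*b[:,0]).sum(),(a*b).sum())
    R=np.array([[np.cos(th),-np.sin(th)],[np.sin(th),np.cos(th)]]); t=Wd.mean(0)-R@M.mean(0)
    return th,R,t,(M@R.T+t-Wd)*1000
E
python3 - <<'E'
from h import *
f=np.load("top0.npz");c=cal("top");g=cv2.cvtColor(f['p'],cv2.COLOR_BGR2GRAY)
cr=np.array([[385,33],[757,78],[380,116],[411,122]],np.float32)/3.1+[95,130]
cr=cr.astype(np.float32).reshape(-1,1,2)
cs=cv2.cornerSubPix(g,cr.copy(),(3,3),(-1,-1),(3,30,.01)).reshape(-1,2)
print(cr.reshape(-1,2).round(1).tolist(),cs.round(1).tolist())
Wd=[ray(c,u,v,.03) for u,v in cs]
th,R,t,e=rigid([[61,135],[61,-235],[-20,130],[-20,100]],Wd);print("corner fit",np.degrees(th),t,e.round(1))
# depth cloud: fence back top surface
for n in("top","side"):
    f=np.load(n+"0.npz");W=cloud(f['d'],cal(n));
    P=(W[...,:2]-t)@R*1000; Z=W[...,2]*1000
    for nm,m in (("fence",(abs(P[...,0]-51)<25)&(P[...,1]>-60)&(P[...,1]<95)&(abs(Z-30)<4)),
                 ("fixed",(abs(P[...,0]-5)<15)&(abs(P[...,1]-115)<30)&(abs(Z-30)<4)),
                 ("jawblk",(abs(P[...,0]-0)<30)&(P[...,1]>-62)&(P[...,1]<40)&(abs(Z-30)<5))):
        q=P[m]; print(n,nm,len(q),np.percentile(q,[3,50,97],axis=0).round(1).tolist(),np.median(Z[m]).round(1))
    # slope of fence
    m=(abs(P[...,0]-51)<25)&(P[...,1]>-60)&(P[...,1]<95)&(abs(Z-30)<4); print("slope deg",np.degrees(np.polyfit(P[m][:,1],P[m][:,0],1)[0]))
    w=W[(Z>22/1)&(Z<110)&(f['p'].max(2)<60)&(abs(P[...,0]+170)<60)&(abs(P[...,1]+90)<80)]
    print("handle",n,len(w),np.median(w,0).round(4), np.percentile(w,[5,95],axis=0).round(3).tolist())
    wt=w[w[:,2]>.098]; print("top",len(wt),wt.mean(0))
    # holder rim
    q=W[(abs(W[...,0]-.61)<.06)&(abs(W[...,1]-.327)<.06)&(abs(Z-20)<3)]; 
    (x,y),r=cv2.minEnclosingCircle((q[:,:2]*1000).astype(np.float32)); print("holder",n,len(q),x,y,r,q.mean(0))
np.savez("clamp.npz",th=th,R=R,t=t)
E
```

```text
[[219.1999969482422, 140.60000610351562], [339.20001220703125, 155.1999969482422], [217.60000610351562, 167.39999389648438], [227.60000610351562, 169.39999389648438]] [[218.60000610351562, 140.60000610351562], [338.29998779296875, 155.0], [216.39999389648438, 165.5], [226.3000030517578, 166.5]]
corner fit -5.669315941262127 [ 0.63985383 -0.05253511] [[ 2.   0.6]
 [ 0.1 -1.4]
 [-0.7  0.3]
 [-1.5  0.5]]
top fence 334 [[30.9, -55.0], [49.8, 10.7], [60.4, 90.0]] 30.0
top fixed 91 [[-8.4, 99.9], [5.0, 113.6], [18.4, 128.1]] 29.7
top jawblk 146 [[-15.3, -59.8], [4.7, -38.6], [27.9, -8.9]] 29.0
slope deg 1.6893052993629984
handle top 59 [ 0.4503 -0.122   0.1027] [[0.442, -0.133, 0.057], [0.459, -0.115, 0.106]]
top 44 [ 0.45088352 -0.12477082  0.10347626]
holder top 239 609.7133178710938 323.677734375 40.05593490600586 [0.61019895 0.32316694 0.02009271]
side fence 222 [[32.2, -54.4], [49.9, 7.8], [60.2, 87.9]] 29.1
side fixed 53 [[-9.4, 98.6], [4.7, 112.7], [19.5, 125.9]] 29.0
side jawblk 122 [[-15.5, -59.8], [4.2, -41.4], [27.2, -9.7]] 28.0
slope deg 1.5583810874413424
handle side 130 [ 0.4505 -0.1336  0.0845] [[0.442, -0.136, 0.053], [0.46, -0.125, 0.104]]
top 36 [ 0.4510684  -0.12917843  0.10233346]
holder side 94 611.5552368164062 322.27825927734375 41.75090789794922 [0.60953732 0.32155923 0.01913726]
```

Run:
```python
from h import *
cl=np.load("clamp.npz");th=float(cl['th']);R=cl['R'];t=cl['t']
for it in range(3):
  rows=[]
  for n in("top","side"):
    f=np.load(n+"0.npz");W=cloud(f['d'],cal(n));P=(W[...,:2]-t)@R*1000;Z=W[...,2]*1000
    m=(P[...,0]>40)&(P[...,0]<66)&(P[...,1]>0)&(P[...,1]<95)&(abs(Z-30)<4)
    m2=(P[...,0]>40)&(P[...,0]<66)&(P[...,1]>-225)&(P[...,1]<-80)&(abs(Z-30)<4)
    a=[]
    for mm in(m,m2): q=P[mm];a.append((np.median(q[:,1]),(np.percentile(q[:,0],4)+np.percentile(q[:,0],96))/2,len(q)))
    mf=(P[...,0]>-15)&(P[...,0]<30)&(abs(P[...,1]-115)<25)&(abs(Z-30)<4); yf=np.percentile(P[mf][:,1],[4,96])
    a.append(yf.round(1).tolist())
    mx=(abs(P[...,1]-115)<12)&(abs(P[...,0]+20)<20)&(abs(Z-30)<4); a.append(np.percentile(P[mx][:,0],2).round(1))
    mj=(P[...,0]>-12)&(P[...,0]<32)&(P[...,1]>-60)&(P[...,1]<40)&(Z>24)&(Z<34); h=np.histogram(P[mj][:,1],np.arange(-60,20,4))[0]
    rows.append(a); print(n,a,h.tolist() if it==2 else '')
  dth=np.mean([ -(a[0][1]-a[1][1])/(a[0][0]-a[1][0]) for a in rows])
  th+=dth; R=np.array([[np.cos(th),-np.sin(th)],[np.sin(th),np.cos(th)]])
  ex=np.mean([(a[0][1]+a[1][1])/2-51 for a in rows])*0.001; ey=np.mean([np.mean(a[2])-115 for a in rows])*0.001
  t=t+R@[ex,ey]; print(np.degrees(th),t)
np.savez("clamp.npz",th=th,R=R,t=t)
for X in((.4509,-.1248),(.451,-.129),(.450,-.127)):
    p=R.T@(np.array(X)-t)*1000; d=p-[-46,-91]; print("handle clamp",p.round(1),"r",np.hypot(*d).round(1),"lever",(np.arctan2(d[1],d[0])%(2*np.pi)-np.pi+.26).round(3))
c=cal("top");print("px handle top",[ (R.T@(ray(c,285+dx,226,.104)[:2]-t)*1000).round(1) for dx in(-1,0,1)])
f=np.load("side0.npz");W=cloud(f['d'],cal("side"));q=W[(W[...,2]>.2)&(W[...,2]<.6)&(np.hypot(W[...,0]-.154,W[...,1]+.554)<.2)];o=manip.get_obs();L=(q-o['tool_pos'])@o['tool_rot']
for a in(-.16,-.11,-.09,-.07,-.03): s=L[abs(L[:,2]-a)<.015]; print(a,len(s),s.min(0).round(3),s.max(0).round(3)) if len(s) else 0
a=np.arctan2(R[1,0],R[0,0])-np.arctan2(o['tool_rot'][1,0],o['tool_rot'][0,0]); print("rz needed (tool)",-np.degrees(a)/45)
```

```text
top [(np.float64(48.71002743962194), np.float64(50.84325829539345), 188), (np.float64(-149.94899498196807), np.float64(50.85357875260652), 285), [100.5, 128.4], np.float64(-19.8)] 
side [(np.float64(43.57579611996003), np.float64(50.658329498169714), 121), (np.float64(-157.24175929882958), np.float64(50.99337092258793), 289), [99.3, 126.3], np.float64(-19.3)] 
-5.620031895443345 [ 0.63955709 -0.05388755]
top [(np.float64(47.75155885239153), np.float64(51.04650869150204), 190), (np.float64(-149.68925248424364), np.float64(50.88397975186953), 284), [101.8, 129.5], np.float64(-19.6)] 
side [(np.float64(42.802191441407096), np.float64(50.87683653198365), 122), (np.float64(-156.14040049074347), np.float64(50.99173312565094), 287), [100.6, 127.7], np.float64(-19.1)] 
-5.62706900923347 [ 0.63949729 -0.05398214]
top [(np.float64(47.3688327834672), np.float64(51.123836354218916), 188), (np.float64(-149.58312875031817), np.float64(50.950217434411286), 284), [102.0, 129.6], np.float64(-19.6)] [10, 11, 10, 9, 19, 18, 20, 8, 0, 1, 0, 10, 19, 5, 0, 0, 0, 0, 0]
side [(np.float64(42.908409920505534), np.float64(50.91801037369525), 122), (np.float64(-156.0338771580488), np.float64(51.06593742079488), 287), [100.7, 127.8], np.float64(-19.0)] [9, 7, 8, 14, 21, 10, 12, 4, 0, 0, 5, 12, 11, 6, 0, 0, 0, 0, 0]
-5.631021318907 [ 0.63951417 -0.05395868]
handle clamp [-180.8  -89. ] r 134.8 lever 0.245
handle clamp [-180.2  -93.2] r 134.3 lever 0.276
handle clamp [-181.4  -91.3] r 135.4 lever 0.262
px handle top [array([-181.2,  -86.1]), array([-180.9,  -88.8]), array([-180.6,  -91.5])]
-0.16 333 [-0.02  -0.04  -0.175] [ 0.036  0.037 -0.145]
-0.11 1629 [-0.026 -0.086 -0.125] [ 0.034  0.09  -0.095]
-0.09 748 [-0.023 -0.081 -0.105] [ 0.034  0.082 -0.078]
-0.07 44 [ 0.002 -0.074 -0.084] [ 0.031 -0.046 -0.055]
-0.03 81 [-0.01  -0.059 -0.043] [ 0.01  -0.046 -0.015]
rz needed (tool) 0.4699098892147954
```

Request:
drive_tool --deltas '[{"x": 0.3,"y": -0.33,"rz": 0.16,"gripper": 0.5},{"x": 0.6,"y": -0.66,"rz": 0.32,"gripper": 0.5},{"x": 0.9,"y": -1.0,"rz": 0.47,"gripper": 0.5},{"x": 0.9,"y": -1.0,"rz": 0.47,"gripper": 0.5}]'

```text
validation failed for argument at $.de...
```

Request:
drive_tool --deltas '[{"x": 0.13,"y": -0.33,"gripper": 0.5},{"x": 0.26,"y": -0.66,"gripper": 0.5},{"x": 0.4,"y": -1.0,"gripper": 0.5},{"x": 0.4,"y": -1.0,"gripper": 0.5}]'

```text
validation failed for argument at $.de...
```

Request:
drive_tool --deltas '[{"x": 0.3,"y": -0.33,"z": 0,"rx": 0,"ry": 0,"rz": 0.16,"gripper": 0.5},{"x": 0.6,"y": -0.66,"z": 0,"rx": 0,"ry": 0,"rz": 0.32,"gripper": 0.5},{"x": 0.9,"y": -1.0,"z": 0,"rx": 0,"ry": 0,"rz": 0.47,"gripper": 0.5},{"x": 0.9,"y": -1.0,"z": 0,"rx": 0,"ry": 0,"rz": 0.47,"gripper": 0.5}]'

```text
time_s: 0.5
tool_pos: [0.227, -0.405, 0.2184]
tool_rot: [[0.995, -0.096, -0.0], [-0.096, -0.995, 0.004], [-0.0, -0.004, -1.0]]
contact_force: [1.3, -1.1, 0.4]
grip_width: 0.0655
gripper_force: 0.0
```

Request:
drive_tool --deltas '[{"x": 0.13,"y": -0.33,"z": 0,"rx": 0,"ry": 0,"rz": 0,"gripper": 0.5},{"x": 0.26,"y": -0.66,"z": 0,"rx": 0,"ry": 0,"rz": 0,"gripper": 0.5},{"x": 0.4,"y": -1.0,"z": 0,"rx": 0,"ry": 0,"rz": 0,"gripper": 0.5},{"x": 0.4,"y": -1.0,"z": 0,"rx": 0,"ry": 0,"rz": 0,"gripper": 0.5}]'

```text
time_s: 0.9
tool_pos: [0.2866, -0.2914, 0.2191]
tool_rot: [[0.996, -0.092, 0.0], [-0.092, -0.996, 0.002], [0.0, -0.002, -1.0]]
contact_force: [-0.1, -0.2, -0.3]
grip_width: 0.0337
gripper_force: 0.0
```

Request:
drive_tool --deltas '[{"x": 0.13,"y": -0.33,"z": 0,"rx": 0,"ry": 0,"rz": 0,"gripper": 0.5},{"x": 0.26,"y": -0.66,"z": 0,"rx": 0,"ry": 0,"rz": 0,"gripper": 0.5},{"x": 0.4,"y": -1.0,"z": 0,"rx": 0,"ry": 0,"rz": 0,"gripper": 0.5},{"x": 0.4,"y": -1.0,"z": 0,"rx": 0,"ry": 0,"rz": 0,"gripper": 0.5}]'

```text
time_s: 1.3
tool_pos: [0.3463, -0.1774, 0.2194]
tool_rot: [[0.996, -0.091, 0.001], [-0.091, -0.996, 0.001], [0.001, -0.001, -1.0]]
contact_force: [-0.2, -0.6, -0.9]
grip_width: 0.0235
gripper_force: 0.0
```

Request:
drive_tool --deltas '[{"x": 0.13,"y": -0.33,"z": 0,"rx": 0,"ry": 0,"rz": 0,"gripper": 0.5},{"x": 0.26,"y": -0.66,"z": 0,"rx": 0,"ry": 0,"rz": 0,"gripper": 0.5},{"x": 0.4,"y": -1.0,"z": 0,"rx": 0,"ry": 0,"rz": 0,"gripper": 0.5},{"x": 0.4,"y": -1.0,"z": 0,"rx": 0,"ry": 0,"rz": 0,"gripper": 0.5}]'

```text
time_s: 1.7
tool_pos: [0.4061, -0.0633, 0.2195]
tool_rot: [[0.996, -0.092, 0.001], [-0.092, -0.996, 0.001], [0.001, -0.001, -1.0]]
contact_force: [-0.2, -0.7, 0.8]
grip_width: 0.0237
gripper_force: 0.0
```

Request:
drive_tool --deltas '[{"x": 0.13,"y": -0.33,"z": 0,"rx": 0,"ry": 0,"rz": 0,"gripper": 0.5},{"x": 0.26,"y": -0.66,"z": 0,"rx": 0,"ry": 0,"rz": 0,"gripper": 0.5},{"x": 0.4,"y": -1.0,"z": 0,"rx": 0,"ry": 0,"rz": 0,"gripper": 0.5},{"x": 0.4,"y": -1.0,"z": 0,"rx": 0,"ry": 0,"rz": 0,"gripper": 0.5}]'

```text
time_s: 2.1
tool_pos: [0.4661, 0.0505, 0.2194]
tool_rot: [[0.996, -0.094, 0.001], [-0.094, -0.996, 0.0], [0.001, -0.0, -1.0]]
contact_force: [-0.4, -0.5, 0.4]
grip_width: 0.0239
gripper_force: 0.0
```

Request:
drive_tool --deltas '[{"x": 0.13,"y": -0.33,"z": 0,"rx": 0,"ry": 0,"rz": 0,"gripper": 0.5},{"x": 0.26,"y": -0.66,"z": 0,"rx": 0,"ry": 0,"rz": 0,"gripper": 0.5},{"x": 0.4,"y": -1.0,"z": 0,"rx": 0,"ry": 0,"rz": 0,"gripper": 0.5},{"x": 0.4,"y": -1.0,"z": 0,"rx": 0,"ry": 0,"rz": 0,"gripper": 0.5}]'

```text
time_s: 2.5
tool_pos: [0.5259, 0.1646, 0.2189]
tool_rot: [[0.995, -0.096, 0.001], [-0.096, -0.995, 0.0], [0.001, -0.0, -1.0]]
contact_force: [0.5, -0.4, -0.1]
grip_width: 0.0237
gripper_force: 0.0
```

Request:
drive_tool --deltas '[{"x": 0.13,"y": -0.33,"z": 0,"rx": 0,"ry": 0,"rz": 0,"gripper": 0.5},{"x": 0.26,"y": -0.66,"z": 0,"rx": 0,"ry": 0,"rz": 0,"gripper": 0.5},{"x": 0.4,"y": -1.0,"z": 0,"rx": 0,"ry": 0,"rz": 0,"gripper": 0.5},{"x": 0.4,"y": -1.0,"z": 0,"rx": 0,"ry": 0,"rz": 0,"gripper": 0.5}]'

```text
time_s: 2.9
tool_pos: [0.5853, 0.2789, 0.2179]
tool_rot: [[0.995, -0.097, -0.0], [-0.097, -0.995, -0.0], [-0.0, 0.0, -1.0]]
contact_force: [-0.7, -0.9, -0.0]
grip_width: 0.0233
gripper_force: 0.0
```

Request:
drive_tool --deltas '[{"x": 0.17,"y": -0.39,"z": 0.2,"rx": 0,"ry": 0,"rz": 0,"gripper": 0.5},{"x": 0.17,"y": -0.39,"z": 0.5,"rx": 0,"ry": 0,"rz": 0,"gripper": 0.5},{"x": 0.17,"y": -0.39,"z": 0.8,"rx": 0,"ry": 0,"rz": 0,"gripper": 0.5},{"x": 0.17,"y": -0.39,"z": 1.0,"rx": 0,"ry": 0,"rz": 0,"gripper": 0.5},{"x": 0.17,"y": -0.39,"z": 1.0,"rx": 0,"ry": 0,"rz": 0,"gripper": 0.5}]'

```text
time_s: 3.4
tool_pos: [0.605, 0.3181, 0.0938]
tool_rot: [[0.995, -0.1, -0.01], [-0.1, -0.995, -0.005], [-0.01, 0.006, -1.0]]
contact_force: [-0.1, -1.3, -0.0]
grip_width: 0.0239
gripper_force: 0.0
```

Request:
drive_tool --deltas '[{"x": 0,"y": 0,"z": 0,"rx": 0,"ry": 0,"rz": 0,"gripper": 0.5},{"x": 0,"y": 0,"z": 0,"rx": 0,"ry": 0,"rz": 0,"gripper": 0.5}]'

```text
time_s: 3.6
tool_pos: [0.6101, 0.3222, 0.1022]
tool_rot: [[0.995, -0.099, 0.004], [-0.099, -0.995, 0.001], [0.004, -0.001, -1.0]]
contact_force: [-0.1, -1.1, 0.7]
grip_width: 0.0236
gripper_force: 0.0
```

Run:
```python
from h import *
o=manip.get_obs();print(o['tool_pos'],o['grip_width'],o['tool_rot'][:,0])
p,d=imaging.get_image("side");c=cal("side")
u,v=proj(c,[.61,.323,.05]).astype(int);cr=p[max(0,v-45):v+45,u-60:u+60]
cv2.imwrite("pics/s1.png",cv2.resize(cr,None,fx=5,fy=5,interpolation=cv2.INTER_CUBIC))
W=cloud(d,c)
h=W[(abs(W[...,0]-.61)<.06)&(abs(W[...,1]-.323)<.06)&(abs(W[...,2]-.02)<.003)];print(cv2.minEnclosingCircle((h[:,:2]*1000).astype(np.float32)))
f=W[(abs(W[...,0]-.61)<.06)&(abs(W[...,1]-.323)<.06)&(W[...,2]>.085)&(W[...,2]<.12)];print("fingers",len(f),f.min(0),f.max(0))
```

```text
[0.61007545 0.32221035 0.10220558] 0.023622255561469668 [ 0.99503201 -0.09947883  0.00390741]
((609.3175048828125, 322.4561767578125), 40.62548065185547)
fingers 37 [0.59689094 0.29401063 0.08773126] [0.61570832 0.30776392 0.11824143]
```

View pics/s1.png

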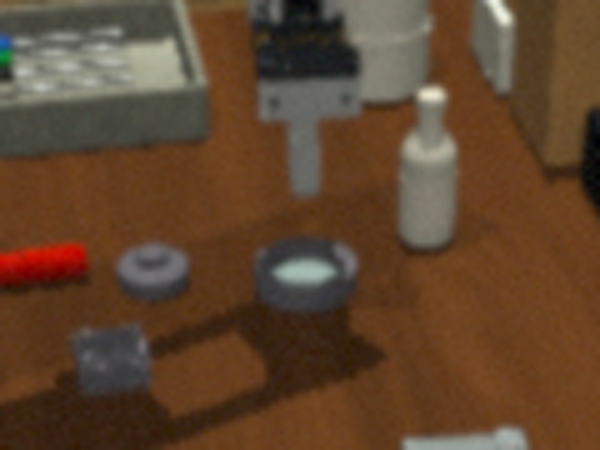

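The side crop shows the fingers at (305,160), directly above the holder's recess at (305,275), and clear of the bottle. I'll descend slowly.

Request:
drive_tool --deltas '[{"x": 0,"y": 0,"z": 0.1,"rx": 0,"ry": 0,"rz": 0,"gripper": 0.5},{"x": 0,"y": 0,"z": 0.2,"rx": 0,"ry": 0,"rz": 0,"gripper": 0.5},{"x": 0,"y": 0,"z": 0.3,"rx": 0,"ry": 0,"rz": 0,"gripper": 0.5},{"x": 0,"y": 0,"z": 0.36,"rx": 0,"ry": 0,"rz": 0,"gripper": 0.5},{"x": 0,"y": 0,"z": 0.4,"rx": 0,"ry": 0,"rz": 0,"gripper": 0.5}]'

```text
time_s: 4.15
tool_pos: [0.6069, 0.323, 0.0495]
tool_rot: [[0.995, -0.098, -0.003], [-0.098, -0.995, -0.001], [-0.002, 0.001, -1.0]]
contact_force: [-0.7, -0.0, -0.2]
grip_width: 0.0234
gripper_force: 0.0
```

Request:
drive_tool --deltas '[{"x": 0,"y": 0,"z": 0,"rx": 0,"ry": 0,"rz": 0,"gripper": 0.5},{"x": 0,"y": 0,"z": 0,"rx": 0,"ry": 0,"rz": 0,"gripper": 0.5},{"x": 0,"y": 0,"z": 0,"rx": 0,"ry": 0,"rz": 0,"gripper": 0.5}]'

```text
time_s: 4.45
tool_pos: [0.6085, 0.3235, 0.0521]
tool_rot: [[0.995, -0.098, 0.001], [-0.098, -0.995, 0.0], [0.001, -0.001, -1.0]]
contact_force: [-0.2, -0.1, 0.0]
grip_width: 0.0238
gripper_force: 0.0
```

Request:
drive_tool --deltas '[{"x": 0.01,"y": 0,"z": 0.05,"rx": 0,"ry": 0,"rz": 0,"gripper": 0.5},{"x": 0.01,"y": 0,"z": 0.1,"rx": 0,"ry": 0,"rz": 0,"gripper": 0.5},{"x": 0.01,"y": 0,"z": 0.15,"rx": 0,"ry": 0,"rz": 0,"gripper": 0.5},{"x": 0.01,"y": 0,"z": 0.19,"rx": 0,"ry": 0,"rz": 0,"gripper": 0.5},{"x": 0.01,"y": 0,"z": 0.2,"rx": 0,"ry": 0,"rz": 0,"gripper": 0.5}]'

```text
time_s: 4.95
tool_pos: [0.6086, 0.3229, 0.0263]
tool_rot: [[0.995, -0.098, -0.001], [-0.098, -0.995, -0.001], [-0.001, 0.001, -1.0]]
contact_force: [0.3, -0.8, -0.3]
grip_width: 0.0234
gripper_force: 0.3
```

Request:
drive_tool --deltas '[{"x": 0,"y": 0,"z": 0,"rx": 0,"ry": 0,"rz": 0,"gripper": 0.5},{"x": 0,"y": 0,"z": 0,"rx": 0,"ry": 0,"rz": 0,"gripper": 0.5},{"x": 0,"y": 0,"z": 0,"rx": 0,"ry": 0,"rz": 0,"gripper": 0.5}]'

```text
time_s: 5.25
tool_pos: [0.6094, 0.3233, 0.0278]
tool_rot: [[0.995, -0.098, 0.001], [-0.098, -0.995, 0.0], [0.0, -0.0, -1.0]]
contact_force: [-0.4, 1.1, -0.4]
grip_width: 0.023
gripper_force: 0.0
```

Request:
drive_tool --deltas '[{"x": -0.06,"y": 0.15,"z": 0,"rx": 0,"ry": 0,"rz": 0,"gripper": 0.5},{"x": -0.12,"y": 0.35,"z": 0,"rx": 0,"ry": 0,"rz": 0,"gripper": 0.5},{"x": -0.16,"y": 0.55,"z": 0,"rx": 0,"ry": 0,"rz": 0,"gripper": 0.5},{"x": -0.16,"y": 0.75,"z": 0,"rx": 0,"ry": 0,"rz": 0,"gripper": 0.5},{"x": -0.16,"y": 0.9,"z": 0,"rx": 0,"ry": 0,"rz": 0,"gripper": 0.5}]'

```text
time_s: 5.75
tool_pos: [0.5798, 0.217, 0.0283]
tool_rot: [[0.995, -0.099, 0.002], [-0.099, -0.995, 0.001], [0.001, -0.001, -1.0]]
contact_force: [-0.0, 1.2, 1.5]
grip_width: 0.0232
gripper_force: 1.0
```

Request:
drive_tool --deltas '[{"x": 0,"y": 0.18,"z": 0,"rx": 0,"ry": 0,"rz": 0,"gripper": 0.5},{"x": 0,"y": 0.36,"z": 0,"rx": 0,"ry": 0,"rz": 0,"gripper": 0.5},{"x": 0,"y": 0.54,"z": 0,"rx": 0,"ry": 0,"rz": 0,"gripper": 0.5},{"x": 0,"y": 0.72,"z": 0,"rx": 0,"ry": 0,"rz": 0,"gripper": 0.5},{"x": 0,"y": 0.9,"z": 0,"rx": 0,"ry": 0,"rz": 0,"gripper": 0.5}]'

```text
time_s: 6.25
tool_pos: [0.5696, 0.1097, 0.0282]
tool_rot: [[0.995, -0.098, 0.002], [-0.098, -0.995, 0.001], [0.002, -0.001, -1.0]]
contact_force: [0.5, 1.8, 2.1]
grip_width: 0.0234
gripper_force: 1.2
```

```bash
cat >> h.py <<'E'
_c=np.load("clamp.npz");R=_c['R'];t=_c['t']
def tocl(X): return R.T@(np.array(X)[:2]-t)*1000
def holder(n,g):
    p,d=imaging.get_image(n);W=cloud(d,cal(n));P=(W[...,:2]-t)@R*1000
    m=(np.hypot(P[...,0]-g[0],P[...,1]-g[1])<50)&(abs(W[...,2]-.0195)<.003);q=P[m].astype(np.float32)
    return cv2.minEnclosingCircle(q),q.min(0),q.max(0),len(q)
E
python3 - <<'E'
from h import *
o=manip.get_obs();g=tocl(o['tool_pos']);print(g,o['tool_pos'],o['contact_force']);print(holder("side",g))
E
```

```text
[-85.64738362 156.00505305] [0.56958757 0.10969742 0.02822707] [0.531522   1.76495537 2.08572734]
(((-86.60401153564453, 160.0589599609375), 40.622352600097656), array([-125.41992,  119.6411 ], dtype=float32), array([-46.672066, 194.97888 ], dtype=float32), 139)
```

Request:
drive_tool --deltas '[{"x": 0,"y": 0.2,"z": 0,"rx": 0,"ry": 0,"rz": 0,"gripper": 0.5},{"x": 0,"y": 0.4,"z": 0,"rx": 0,"ry": 0,"rz": 0,"gripper": 0.5},{"x": 0,"y": 0.6,"z": 0,"rx": 0,"ry": 0,"rz": 0,"gripper": 0.5},{"x": 0,"y": 0.77,"z": 0,"rx": 0,"ry": 0,"rz": 0,"gripper": 0.5},{"x": 0,"y": 0.85,"z": 0,"rx": 0,"ry": 0,"rz": 0,"gripper": 0.5}]'

```text
time_s: 6.8
tool_pos: [0.5592, 0.0078, 0.0279]
tool_rot: [[0.995, -0.1, 0.001], [-0.1, -0.995, 0.0], [0.001, -0.001, -1.0]]
contact_force: [1.0, 2.3, 1.8]
grip_width: 0.0233
gripper_force: 1.4
```

Request:
drive_tool --deltas '[{"x": 0.1,"y": 0,"z": 0,"rx": 0,"ry": 0,"rz": 0,"gripper": 0.5},{"x": 0.2,"y": 0,"z": 0,"rx": 0,"ry": 0,"rz": 0,"gripper": 0.5},{"x": 0.3,"y": 0,"z": 0,"rx": 0,"ry": 0,"rz": 0,"gripper": 0.5},{"x": 0.4,"y": 0,"z": 0,"rx": 0,"ry": 0,"rz": 0,"gripper": 0.5},{"x": 0.45,"y": 0,"z": 0,"rx": 0,"ry": 0,"rz": 0,"gripper": 0.5}]'

```text
time_s: 7.3
tool_pos: [0.6129, 0.0037, 0.0273]
tool_rot: [[0.995, -0.098, -0.001], [-0.098, -0.995, -0.0], [-0.001, 0.0, -1.0]]
contact_force: [-2.2, 0.5, 0.7]
grip_width: 0.0232
gripper_force: 1.0
```

Run:
```python
from h import *
o=manip.get_obs();g=tocl(o['tool_pos']);print(g,o['tool_pos'],o['contact_force']);print(holder("side",g))
```

```text
[-32.14991155  54.7315729 ] [0.61288976 0.00366338 0.02725599] [-2.17554188  0.53809765  0.728176  ]
(((-40.39726638793945, 52.4897346496582), 40.4302864074707), array([-80.06361 ,  12.605861], dtype=float32), array([-2.4471238, 86.01258  ], dtype=float32), 163)
```

Request:
drive_tool --deltas '[{"x": 0.08,"y": 0,"z": 0,"rx": 0,"ry": 0,"rz": 0,"gripper": 0.5},{"x": 0.16,"y": 0,"z": 0,"rx": 0,"ry": 0,"rz": 0,"gripper": 0.5},{"x": 0.22,"y": 0,"z": 0,"rx": 0,"ry": 0,"rz": 0,"gripper": 0.5},{"x": 0.26,"y": 0,"z": 0,"rx": 0,"ry": 0,"rz": 0,"gripper": 0.5}]'

```text
time_s: 7.75
tool_pos: [0.6446, 0.0001, 0.0274]
tool_rot: [[0.995, -0.098, 0.001], [-0.098, -0.995, -0.0], [0.001, 0.0, -1.0]]
contact_force: [-0.5, 0.5, 1.1]
grip_width: 0.0238
gripper_force: 0.8
```

Request:
drive_tool --deltas '[{"x": 0.01,"y": 0,"z": 0,"rx": 0,"ry": 0,"rz": 0,"gripper": 0.5},{"x": 0.02,"y": 0,"z": 0,"rx": 0,"ry": 0,"rz": 0,"gripper": 0.5},{"x": 0.03,"y": 0,"z": 0,"rx": 0,"ry": 0,"rz": 0,"gripper": 0.5},{"x": 0.03,"y": 0,"z": 0,"rx": 0,"ry": 0,"rz": 0,"gripper": 0.5}]'

```text
time_s: 8.15
tool_pos: [0.6471, -0.0001, 0.0274]
tool_rot: [[0.995, -0.098, -0.0], [-0.098, -0.995, 0.0], [-0.0, -0.0, -1.0]]
contact_force: [-1.2, 0.3, 0.6]
grip_width: 0.0235
gripper_force: 0.7
```

Run:
```python
from h import *
o=manip.get_obs();g=tocl(o['tool_pos']);print(g,o['tool_pos'],o['contact_force']);print(holder("side",g))
```

```text
[ 2.29956541 54.308954  ] [ 6.47131531e-01 -1.37440060e-04  2.74008735e-02] [-1.21165663  0.26923799  0.62839671]
(((0.390164852142334, 54.17063522338867), 47.79893112182617), array([-45.25857 ,  13.829856], dtype=float32), array([42.141205, 98.84045 ], dtype=float32), 168)
```

Request:
drive_tool --deltas '[{"x": 0.01,"y": 0,"z": 0,"rx": 0,"ry": 0,"rz": 0,"gripper": 0.5},{"x": 0.02,"y": 0,"z": 0,"rx": 0,"ry": 0,"rz": 0,"gripper": 0.5},{"x": 0.02,"y": 0,"z": 0,"rx": 0,"ry": 0,"rz": 0,"gripper": 0.5}]'

```text
time_s: 8.5
tool_pos: [0.6498, -0.0004, 0.0275]
tool_rot: [[0.995, -0.098, 0.0], [-0.098, -0.995, 0.0], [0.0, -0.0, -1.0]]
contact_force: [-1.2, 0.6, 0.5]
grip_width: 0.0234
gripper_force: 0.5
```

Request:
drive_tool --deltas '[{"x": 0.01,"y": 0,"z": 0,"rx": 0,"ry": 0,"rz": 0,"gripper": 0.5},{"x": 0.02,"y": 0,"z": 0,"rx": 0,"ry": 0,"rz": 0,"gripper": 0.5},{"x": 0.02,"y": 0,"z": 0,"rx": 0,"ry": 0,"rz": 0,"gripper": 0.5}]'

```text
time_s: 8.8
tool_pos: [0.6523, -0.0006, 0.0275]
tool_rot: [[0.995, -0.098, 0.0], [-0.098, -0.995, -0.0], [0.0, -0.0, -1.0]]
contact_force: [-0.7, 0.5, -0.5]
grip_width: 0.0233
gripper_force: 0.5
```

Request:
drive_tool --deltas '[{"x": 0.01,"y": 0,"z": 0,"rx": 0,"ry": 0,"rz": 0,"gripper": 0.5},{"x": 0.02,"y": 0,"z": 0,"rx": 0,"ry": 0,"rz": 0,"gripper": 0.5},{"x": 0.02,"y": 0,"z": 0,"rx": 0,"ry": 0,"rz": 0,"gripper": 0.5}]'

```text
time_s: 9.1
tool_pos: [0.6546, -0.0009, 0.0275]
tool_rot: [[0.995, -0.098, 0.0], [-0.098, -0.995, 0.0], [0.0, -0.0, -1.0]]
contact_force: [-1.8, -0.2, -0.1]
grip_width: 0.0238
gripper_force: 0.5
```

Run:
```python
from h import *
o=manip.get_obs();g=tocl(o['tool_pos']);print(g,o['tool_pos'],o['contact_force']);
p,d=imaging.get_image("side");c=cal("side")
u,v=proj(c,[.645,0,.02]).astype(int);cr=p[v-40:v+35,u-50:u+50]
cv2.imwrite("pics/s2.png",cv2.resize(cr,None,fx=7,fy=7,interpolation=cv2.INTER_CUBIC))
```

```text
[ 9.83888599 54.29367233] [ 0.65463297 -0.00089242  0.02749349] [-1.76837056 -0.16714261 -0.13719542]
```

View pics/s2.png

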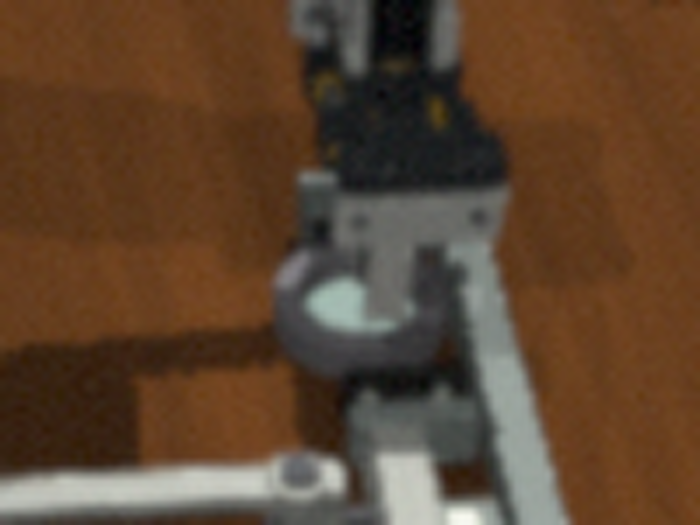

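The picture shows the holder centred near (360,310), its right rim at x≈445, almost at the fence foot (≈460). The fingers at (385,290) are pushing its far recess wall. I'll continue gently.

Request:
drive_tool --deltas '[{"x": 0.01,"y": 0,"z": 0,"rx": 0,"ry": 0,"rz": 0,"gripper": 0.5},{"x": 0.02,"y": 0,"z": 0,"rx": 0,"ry": 0,"rz": 0,"gripper": 0.5},{"x": 0.02,"y": 0,"z": 0,"rx": 0,"ry": 0,"rz": 0,"gripper": 0.5}]'

```text
time_s: 9.45
tool_pos: [0.6561, -0.001, 0.0273]
tool_rot: [[0.995, -0.098, -0.002], [-0.098, -0.995, 0.0], [-0.002, 0.0, -1.0]]
contact_force: [-3.1, 0.3, 2.8]
grip_width: 0.0237
gripper_force: 1.6
```

Request:
drive_tool --deltas '[{"x": 0.01,"y": 0,"z": 0,"rx": 0,"ry": 0,"rz": 0,"gripper": 0.5},{"x": 0.02,"y": 0,"z": 0,"rx": 0,"ry": 0,"rz": 0,"gripper": 0.5},{"x": 0.02,"y": 0,"z": 0,"rx": 0,"ry": 0,"rz": 0,"gripper": 0.5}]'

```text
time_s: 9.75
tool_pos: [0.6566, -0.0011, 0.0271]
tool_rot: [[0.995, -0.098, -0.006], [-0.098, -0.995, 0.0], [-0.006, 0.0, -1.0]]
contact_force: [-7.9, 0.3, 5.3]
grip_width: 0.0231
gripper_force: 4.0
```

Request:
drive_tool --deltas '[{"x": -0.01,"y": -0.01,"z": 0,"rx": 0,"ry": 0,"rz": 0,"gripper": 0.5},{"x": -0.01,"y": -0.02,"z": 0,"rx": 0,"ry": 0,"rz": 0,"gripper": 0.5},{"x": -0.01,"y": -0.03,"z": 0,"rx": 0,"ry": 0,"rz": 0,"gripper": 0.5},{"x": -0.01,"y": -0.03,"z": 0,"rx": 0,"ry": 0,"rz": 0,"gripper": 0.5}]'

```text
time_s: 10.15
tool_pos: [0.6569, 0.0006, 0.0272]
tool_rot: [[0.995, -0.098, -0.003], [-0.098, -0.995, -0.003], [-0.003, 0.003, -1.0]]
contact_force: [-6.3, -3.8, 3.3]
grip_width: 0.0232
gripper_force: 4.2
```

Request:
drive_tool --deltas '[{"x": 0,"y": -0.01,"z": 0,"rx": 0,"ry": 0,"rz": 0,"gripper": 0.5},{"x": 0,"y": -0.02,"z": 0,"rx": 0,"ry": 0,"rz": 0,"gripper": 0.5},{"x": 0,"y": -0.02,"z": 0,"rx": 0,"ry": 0,"rz": 0,"gripper": 0.5}]'

```text
time_s: 10.45
tool_pos: [0.6571, 0.0026, 0.0272]
tool_rot: [[0.995, -0.098, -0.003], [-0.098, -0.995, -0.003], [-0.003, 0.004, -1.0]]
contact_force: [-5.7, -4.6, 3.6]
grip_width: 0.0235
gripper_force: 4.4
```

Request:
drive_tool --deltas '[{"x": 0,"y": -0.01,"z": 0,"rx": 0,"ry": 0,"rz": 0,"gripper": 0.5},{"x": 0,"y": -0.02,"z": 0,"rx": 0,"ry": 0,"rz": 0,"gripper": 0.5},{"x": 0,"y": -0.02,"z": 0,"rx": 0,"ry": 0,"rz": 0,"gripper": 0.5}]'

```text
time_s: 10.75
tool_pos: [0.6573, 0.0049, 0.0272]
tool_rot: [[0.995, -0.098, -0.004], [-0.098, -0.995, -0.003], [-0.003, 0.004, -1.0]]
contact_force: [-5.4, -5.4, 2.4]
grip_width: 0.0232
gripper_force: 4.4
```

Request:
drive_tool --deltas '[{"x": 0,"y": -0.01,"z": 0,"rx": 0,"ry": 0,"rz": 0,"gripper": 0.5},{"x": 0,"y": -0.02,"z": 0,"rx": 0,"ry": 0,"rz": 0,"gripper": 0.5},{"x": 0,"y": -0.02,"z": 0,"rx": 0,"ry": 0,"rz": 0,"gripper": 0.5}]'

```text
time_s: 11.05
tool_pos: [0.6576, 0.0064, 0.0272]
tool_rot: [[0.995, -0.098, -0.004], [-0.098, -0.995, -0.005], [-0.003, 0.005, -1.0]]
contact_force: [-5.7, -6.5, 3.1]
grip_width: 0.0236
gripper_force: 5.1
```

Request:
drive_tool --deltas '[{"x": 0,"y": -0.01,"z": 0,"rx": 0,"ry": 0,"rz": 0,"gripper": 0.5},{"x": 0,"y": -0.02,"z": 0,"rx": 0,"ry": 0,"rz": 0,"gripper": 0.5},{"x": 0,"y": -0.02,"z": 0,"rx": 0,"ry": 0,"rz": 0,"gripper": 0.5}]'

```text
time_s: 11.35
tool_pos: [0.6577, 0.0067, 0.0272]
tool_rot: [[0.995, -0.098, -0.004], [-0.098, -0.995, -0.008], [-0.003, 0.009, -1.0]]
contact_force: [-7.2, -11.6, 3.0]
grip_width: 0.0237
gripper_force: 6.2
```

Request:
drive_tool --deltas '[{"x": -0.04,"y": 0.02,"z": 0,"rx": 0,"ry": 0,"rz": 0,"gripper": 0.5},{"x": -0.08,"y": 0.03,"z": 0,"rx": 0,"ry": 0,"rz": 0,"gripper": 0.5},{"x": -0.08,"y": 0.03,"z": 0,"rx": 0,"ry": 0,"rz": 0,"gripper": 0.5}]'

```text
time_s: 11.65
tool_pos: [0.6493, 0.0095, 0.0275]
tool_rot: [[0.995, -0.098, 0.001], [-0.098, -0.995, 0.001], [0.001, -0.001, -1.0]]
contact_force: [-0.5, -0.2, 0.0]
grip_width: 0.0238
gripper_force: 0.0
```

Request:
drive_tool --deltas '[{"x": 0,"y": 0,"z": -0.1,"rx": 0,"ry": 0,"rz": 0,"gripper": 0.5},{"x": 0,"y": 0,"z": -0.3,"rx": 0,"ry": 0,"rz": 0,"gripper": 0.5},{"x": 0,"y": 0,"z": -0.6,"rx": 0,"ry": 0,"rz": 0,"gripper": 0.5},{"x": 0,"y": 0,"z": -0.9,"rx": 0,"ry": 0,"rz": 0,"gripper": 0.5},{"x": 0,"y": 0,"z": -1.0,"rx": 0,"ry": 0,"rz": 0,"gripper": -0.3}]'

```text
time_s: 12.15
tool_pos: [0.653, 0.0096, 0.1536]
tool_rot: [[0.995, -0.097, 0.01], [-0.097, -0.995, -0.001], [0.01, -0.0, -1.0]]
contact_force: [0.1, 0.2, 0.4]
grip_width: 0.0286
gripper_force: 0.0
```

Request:
drive_tool --deltas '[{"x": -0.25,"y": 0.2,"z": 0,"rx": 0,"ry": 0,"rz": 0,"gripper": -0.3},{"x": -0.5,"y": 0.4,"z": 0,"rx": 0,"ry": 0,"rz": 0,"gripper": -0.3},{"x": -0.75,"y": 0.6,"z": 0,"rx": 0,"ry": 0,"rz": 0,"gripper": -0.3},{"x": -0.75,"y": 0.6,"z": 0,"rx": 0,"ry": 0,"rz": 0,"gripper": -0.3}]'

```text
time_s: 12.55
tool_pos: [0.5483, -0.0544, 0.1459]
tool_rot: [[0.995, -0.101, -0.005], [-0.101, -0.995, 0.001], [-0.005, 0.0, -1.0]]
contact_force: [0.3, -1.3, -0.1]
grip_width: 0.0595
gripper_force: 0.0
```

Request:
drive_tool --deltas '[{"x": -0.25,"y": 0.2,"z": 0,"rx": 0,"ry": 0,"rz": 0,"gripper": -0.3},{"x": -0.5,"y": 0.4,"z": 0,"rx": 0,"ry": 0,"rz": 0,"gripper": -0.3},{"x": -0.7,"y": 0.55,"z": 0,"rx": 0,"ry": 0,"rz": 0,"gripper": -0.3},{"x": -0.75,"y": 0.6,"z": 0,"rx": 0,"ry": 0,"rz": 0,"gripper": -0.3},{"x": -0.75,"y": 0.6,"z": 0,"rx": 0,"ry": 0,"rz": 0,"gripper": -0.3}]'

```text
time_s: 13.05
tool_pos: [0.4565, -0.1165, 0.1476]
tool_rot: [[0.995, -0.1, 0.001], [-0.1, -0.995, 0.0], [0.001, -0.0, -1.0]]
contact_force: [-0.6, 0.6, -1.2]
grip_width: 0.0613
gripper_force: 0.0
```

```bash
cat >> h.py <<'E'
def jaw(n):
    p,d=imaging.get_image(n);W=cloud(d,cal(n));P=(W[...,:2]-t)@R*1000;Z=W[...,2]*1000
    m=(P[...,0]>-12)&(P[...,0]<32)&(P[...,1]>-60)&(P[...,1]<20)&(Z>24)&(Z<36)
    print(n,"jaw hist -60..20",np.histogram(P[m][:,1],np.arange(-60,21,4))[0].tolist())
    return p
E
python3 - <<'E'
from h import *
o=manip.get_obs();g=tocl(o['tool_pos']);print(g,o['tool_pos'],o['contact_force']);
for n in("top","side"):print(holder(n,(0,60)));p=jaw(n)
c=cal("side");u,v=proj(c,[.6,-.06,.04]).astype(int);cr=p[v-60:v+60,u-80:u+80]
cv2.imwrite("pics/s3.png",cv2.resize(cr,None,fx=5,fy=5,interpolation=cv2.INTER_CUBIC))
E
```

```text
[-175.97415361  -80.24530431] [ 0.45651539 -0.11654987  0.14759395] [-0.59004607  0.55976009 -1.18667099]
(((7.163969993591309, 65.86589813232422), 47.284603118896484), array([-37.677387,  21.750723], dtype=float32), array([ 42.242706, 105.6233  ], dtype=float32), 256)
top jaw hist -60..20 [10, 11, 10, 11, 15, 19, 18, 8, 1, 0, 0, 11, 20, 6, 0, 0, 0, 0, 0, 0]
(((5.683469295501709, 64.35975646972656), 46.71866989135742), array([-37.987778,  19.51498 ], dtype=float32), array([ 42.194576, 105.41096 ], dtype=float32), 209)
side jaw hist -60..20 [6, 9, 8, 15, 15, 18, 8, 4, 0, 0, 2, 19, 10, 5, 0, 0, 0, 0, 0, 0]
```

View pics/s3.png

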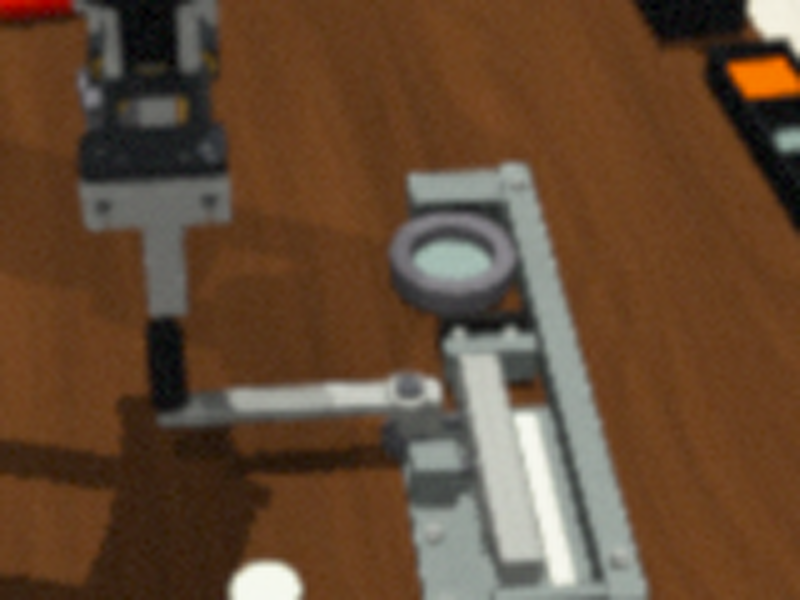

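The side crop shows the holder at (453,260), seated against the fence and the fixed jaw. The jaw is still at 24 mm (pad face near y −7), and the fingers hang just above the black handle at (167,360).

Request:
drive_tool --deltas '[{"x": -0.04,"y": 0.085,"z": 0.05,"rx": 0,"ry": 0,"rz": 0,"gripper": -0.3},{"x": -0.04,"y": 0.085,"z": 0.2,"rx": 0,"ry": 0,"rz": 0,"gripper": -0.3},{"x": -0.04,"y": 0.085,"z": 0.4,"rx": 0,"ry": 0,"rz": 0,"gripper": -0.3},{"x": -0.04,"y": 0.085,"z": 0.55,"rx": 0,"ry": 0,"rz": 0,"gripper": -0.3},{"x": -0.04,"y": 0.085,"z": 0.58,"rx": 0,"ry": 0,"rz": 0,"gripper": -0.3}]'

```text
time_s: 13.75
tool_pos: [0.4482, -0.1252, 0.0752]
tool_rot: [[0.995, -0.098, -0.005], [-0.098, -0.995, 0.002], [-0.005, -0.002, -1.0]]
contact_force: [0.1, 0.2, -0.7]
grip_width: 0.0613
gripper_force: 0.0
```

Request:
drive_tool --deltas '[{"x": 0,"y": 0,"z": 0,"rx": 0,"ry": 0,"rz": 0,"gripper": 0.1},{"x": 0,"y": 0,"z": 0,"rx": 0,"ry": 0,"rz": 0,"gripper": 0.3},{"x": 0,"y": 0,"z": 0,"rx": 0,"ry": 0,"rz": 0,"gripper": 0.46},{"x": 0,"y": 0,"z": 0,"rx": 0,"ry": 0,"rz": 0,"gripper": 0.46},{"x": 0,"y": 0,"z": 0,"rx": 0,"ry": 0,"rz": 0,"gripper": 0.46}]'

```text
time_s: 14.25
tool_pos: [0.4508, -0.1262, 0.0785]
tool_rot: [[0.995, -0.098, 0.001], [-0.098, -0.995, -0.001], [0.001, 0.001, -1.0]]
contact_force: [-0.4, 0.0, 0.4]
grip_width: 0.0268
gripper_force: 0.0
```

Request:
drive_tool --deltas '[{"x": 0.0,"y": -0.06,"z": 0,"rx": 0,"ry": 0,"rz": 0,"gripper": 0.46},{"x": 0.01,"y": -0.12,"z": 0,"rx": 0,"ry": 0,"rz": 0,"gripper": 0.46},{"x": 0.02,"y": -0.18,"z": 0,"rx": 0,"ry": 0,"rz": 0,"gripper": 0.46},{"x": 0.03,"y": -0.24,"z": 0,"rx": 0,"ry": 0,"rz": 0,"gripper": 0.46},{"x": 0.035,"y": -0.28,"z": 0,"rx": 0,"ry": 0,"rz": 0,"gripper": 0.46}]'

```text
time_s: 14.75
tool_pos: [0.4578, -0.0921, 0.0778]
tool_rot: [[0.995, -0.098, -0.0], [-0.098, -0.995, 0.0], [-0.0, -0.0, -1.0]]
contact_force: [-0.9, -0.5, 0.4]
grip_width: 0.0252
gripper_force: 0.4
```

Request:
drive_tool --deltas '[{"x": 0,"y": -0.01,"z": 0,"rx": 0,"ry": 0,"rz": 0,"gripper": 0.46},{"x": 0,"y": -0.02,"z": 0,"rx": 0,"ry": 0,"rz": 0,"gripper": 0.46},{"x": 0,"y": -0.02,"z": 0,"rx": 0,"ry": 0,"rz": 0,"gripper": 0.46}]'

```text
time_s: 15.05
tool_pos: [0.4581, -0.0903, 0.0778]
tool_rot: [[0.995, -0.098, 0.0], [-0.098, -0.995, 0.0], [0.0, -0.0, -1.0]]
contact_force: [-0.1, -0.4, -0.2]
grip_width: 0.0259
gripper_force: 0.0
```

Request:
drive_tool --deltas '[{"x": 0,"y": -0.01,"z": 0,"rx": 0,"ry": 0,"rz": 0,"gripper": 0.46},{"x": 0,"y": -0.02,"z": 0,"rx": 0,"ry": 0,"rz": 0,"gripper": 0.46},{"x": 0,"y": -0.02,"z": 0,"rx": 0,"ry": 0,"rz": 0,"gripper": 0.46}]'

```text
time_s: 15.35
tool_pos: [0.4583, -0.0894, 0.0778]
tool_rot: [[0.995, -0.098, 0.0], [-0.098, -0.995, -0.002], [0.0, 0.002, -1.0]]
contact_force: [-0.1, -6.2, -2.0]
grip_width: 0.0257
gripper_force: 2.4
```

Request:
drive_tool --deltas '[{"x": 0,"y": -0.01,"z": 0,"rx": 0,"ry": 0,"rz": 0,"gripper": 0.46},{"x": 0,"y": -0.02,"z": 0,"rx": 0,"ry": 0,"rz": 0,"gripper": 0.46},{"x": 0,"y": -0.02,"z": 0,"rx": 0,"ry": 0,"rz": 0,"gripper": 0.46}]'

```text
time_s: 15.65
tool_pos: [0.4583, -0.0893, 0.0778]
tool_rot: [[0.995, -0.097, -0.0], [-0.097, -0.995, -0.007], [0.0, 0.007, -1.0]]
contact_force: [-1.8, -12.1, -4.4]
grip_width: 0.0254
gripper_force: 6.1
```

Request:
drive_tool --deltas '[{"x": -0.01,"y": 0.1,"z": 0,"rx": 0,"ry": 0,"rz": 0,"gripper": 0.46},{"x": -0.02,"y": 0.22,"z": 0,"rx": 0,"ry": 0,"rz": 0,"gripper": 0.46},{"x": -0.035,"y": 0.34,"z": 0,"rx": 0,"ry": 0,"rz": 0,"gripper": 0.46},{"x": -0.035,"y": 0.43,"z": 0,"rx": 0,"ry": 0,"rz": 0,"gripper": 0.46},{"x": -0.03,"y": 0.48,"z": 0,"rx": 0,"ry": 0,"rz": 0,"gripper": 0.46}]'

```text
time_s: 16.15
tool_pos: [0.4472, -0.1393, 0.0771]
tool_rot: [[0.995, -0.1, -0.004], [-0.099, -0.995, 0.009], [-0.005, -0.008, -1.0]]
contact_force: [-2.2, 1.9, 0.5]
grip_width: 0.0254
gripper_force: 1.1
```

Request:
drive_tool --deltas '[{"x": 0,"y": 0.01,"z": 0,"rx": 0,"ry": 0,"rz": 0,"gripper": 0.46},{"x": 0,"y": 0.02,"z": 0,"rx": 0,"ry": 0,"rz": 0,"gripper": 0.46},{"x": 0,"y": 0.02,"z": 0,"rx": 0,"ry": 0,"rz": 0,"gripper": 0.46}]'

```text
time_s: 16.45
tool_pos: [0.4476, -0.1432, 0.0772]
tool_rot: [[0.995, -0.099, -0.003], [-0.099, -0.995, 0.005], [-0.003, -0.004, -1.0]]
contact_force: [-2.4, 6.1, 2.2]
grip_width: 0.0257
gripper_force: 2.9
```

Run:
```python
from h import *
o=manip.get_obs();print(tocl(o['tool_pos']),o['contact_force'])
for n in("top","side"):jaw(n)
```

```text
[-182.2422751 -107.5958382] [-2.41526398  6.10924933  2.2008714 ]
top jaw hist -60..20 [11, 9, 11, 10, 9, 7, 15, 18, 19, 20, 0, 0, 1, 0, 19, 18, 0, 0, 0, 0]
side jaw hist -60..20 [7, 6, 10, 8, 7, 10, 18, 15, 15, 7, 0, 0, 0, 9, 12, 12, 1, 0, 0, 0]
```

Request:
drive_tool --deltas '[{"x": 0,"y": 0.01,"z": 0,"rx": 0,"ry": 0,"rz": 0,"gripper": 0.46},{"x": 0,"y": 0.01,"z": 0,"rx": 0,"ry": 0,"rz": 0,"gripper": 0.46}]'

```text
time_s: 16.75
tool_pos: [0.4476, -0.1432, 0.0771]
tool_rot: [[0.995, -0.099, -0.003], [-0.099, -0.995, 0.007], [-0.003, -0.006, -1.0]]
contact_force: [-1.6, 8.6, 2.3]
grip_width: 0.0255
gripper_force: 4.5
```

Request:
drive_tool --deltas '[{"x": 0,"y": -0.1,"z": 0,"rx": 0,"ry": 0,"rz": 0,"gripper": 0.46},{"x": 0,"y": -0.22,"z": 0,"rx": 0,"ry": 0,"rz": 0,"gripper": 0.46},{"x": 0.01,"y": -0.34,"z": 0,"rx": 0,"ry": 0,"rz": 0,"gripper": 0.46},{"x": 0.025,"y": -0.44,"z": 0,"rx": 0,"ry": 0,"rz": 0,"gripper": 0.46},{"x": 0.03,"y": -0.5,"z": 0,"rx": 0,"ry": 0,"rz": 0,"gripper": 0.46}]'

```text
time_s: 17.25
tool_pos: [0.4584, -0.0891, 0.0781]
tool_rot: [[0.996, -0.095, -0.0], [-0.095, -0.995, -0.008], [0.0, 0.008, -1.0]]
contact_force: [-5.5, -23.5, -5.3]
grip_width: 0.0257
gripper_force: 11.8
```

Request:
drive_tool --deltas '[{"x": 0,"y": 0,"z": 0,"rx": 0,"ry": 0,"rz": 0,"gripper": 0.46},{"x": 0,"y": 0,"z": 0,"rx": 0,"ry": 0,"rz": 0,"gripper": 0.46}]'

```text
time_s: 17.45
tool_pos: [0.4583, -0.0894, 0.078]
tool_rot: [[0.995, -0.096, -0.0], [-0.096, -0.995, -0.006], [0.0, 0.006, -1.0]]
contact_force: [-2.7, -9.2, -0.6]
grip_width: 0.0257
gripper_force: 4.8
```

Run:
```python
from h import *
o=manip.get_obs();print(tocl(o['tool_pos']),o['contact_force'])
for n in("top","side"):jaw(n)
```

```text
[-176.8450236   -53.01334195] [-2.66187352 -9.2058004  -0.55728654]
top jaw hist -60..20 [11, 10, 10, 11, 10, 10, 16, 18, 19, 8, 0, 0, 0, 8, 19, 9, 0, 0, 0, 0]
side jaw hist -60..20 [4, 10, 9, 7, 7, 16, 14, 18, 12, 2, 0, 0, 2, 17, 11, 4, 1, 0, 0, 0]
```

Request:
drive_tool --deltas '[{"x": -0.01,"y": 0.1,"z": 0,"rx": 0,"ry": 0,"rz": 0,"gripper": 0.46},{"x": -0.02,"y": 0.22,"z": 0,"rx": 0,"ry": 0,"rz": 0,"gripper": 0.46},{"x": -0.035,"y": 0.34,"z": 0,"rx": 0,"ry": 0,"rz": 0,"gripper": 0.46},{"x": -0.035,"y": 0.43,"z": 0,"rx": 0,"ry": 0,"rz": 0,"gripper": 0.46},{"x": -0.03,"y": 0.5,"z": 0,"rx": 0,"ry": 0,"rz": 0,"gripper": 0.46}]'

```text
time_s: 18.05
tool_pos: [0.4477, -0.1433, 0.0773]
tool_rot: [[0.995, -0.099, -0.002], [-0.099, -0.995, 0.007], [-0.003, -0.007, -1.0]]
contact_force: [-3.2, 5.0, 0.5]
grip_width: 0.0257
gripper_force: 6.8
```

Request:
drive_tool --deltas '[{"x": 0,"y": 0,"z": 0,"rx": 0,"ry": 0,"rz": 0,"gripper": 0.46},{"x": 0,"y": 0,"z": 0,"rx": 0,"ry": 0,"rz": 0,"gripper": 0.46},{"x": 0,"y": 0,"z": 0,"rx": 0,"ry": 0,"rz": 0,"gripper": 0.46}]'

```text
time_s: 18.35
tool_pos: [0.4477, -0.1432, 0.0773]
tool_rot: [[0.995, -0.099, -0.003], [-0.099, -0.995, 0.007], [-0.003, -0.006, -1.0]]
contact_force: [-1.7, 7.9, 3.5]
grip_width: 0.0252
gripper_force: 3.7
```

Request:
drive_tool --deltas '[{"x": 0,"y": -0.1,"z": 0,"rx": 0,"ry": 0,"rz": 0,"gripper": 0.46},{"x": 0,"y": -0.22,"z": 0,"rx": 0,"ry": 0,"rz": 0,"gripper": 0.46},{"x": 0.01,"y": -0.34,"z": 0,"rx": 0,"ry": 0,"rz": 0,"gripper": 0.46},{"x": 0.025,"y": -0.44,"z": 0,"rx": 0,"ry": 0,"rz": 0,"gripper": 0.46},{"x": 0.03,"y": -0.5,"z": 0,"rx": 0,"ry": 0,"rz": 0,"gripper": 0.46}]'

```text
time_s: 18.85
tool_pos: [0.4581, -0.0891, 0.078]
tool_rot: [[0.996, -0.094, -0.001], [-0.094, -0.996, -0.008], [-0.0, 0.008, -1.0]]
contact_force: [-5.5, -24.2, -5.1]
grip_width: 0.0256
gripper_force: 12.2
```

Request:
drive_tool --deltas '[{"x": 0,"y": 0,"z": 0,"rx": 0,"ry": 0,"rz": 0,"gripper": 0.46},{"x": 0,"y": 0,"z": 0,"rx": 0,"ry": 0,"rz": 0,"gripper": 0.46}]'

```text
time_s: 19.05
tool_pos: [0.458, -0.0893, 0.0779]
tool_rot: [[0.995, -0.096, -0.001], [-0.096, -0.995, -0.006], [-0.0, 0.006, -1.0]]
contact_force: [-4.6, -10.3, -1.2]
grip_width: 0.0254
gripper_force: 5.2
```

Run:
```python
from h import *
o=manip.get_obs();print(tocl(o['tool_pos']),o['contact_force'])
for n in("top","side"):jaw(n)
```

```text
[-177.13989153  -52.99558327] [ -4.63056446 -10.29661628  -1.23147024]
top jaw hist -60..20 [9, 10, 10, 11, 8, 10, 10, 10, 19, 20, 16, 10, 0, 0, 0, 11, 16, 9, 0, 0]
side jaw hist -60..20 [7, 10, 5, 8, 7, 7, 7, 15, 21, 13, 11, 2, 0, 0, 4, 16, 8, 5, 0, 0]
```

Advanced to 40 mm, right at one tooth. I'll do the third stroke and slow the end of the return.

Request:
drive_tool --deltas '[{"x": -0.01,"y": 0.1,"z": 0,"rx": 0,"ry": 0,"rz": 0,"gripper": 0.46},{"x": -0.02,"y": 0.22,"z": 0,"rx": 0,"ry": 0,"rz": 0,"gripper": 0.46},{"x": -0.035,"y": 0.34,"z": 0,"rx": 0,"ry": 0,"rz": 0,"gripper": 0.46},{"x": -0.035,"y": 0.43,"z": 0,"rx": 0,"ry": 0,"rz": 0,"gripper": 0.46},{"x": -0.03,"y": 0.5,"z": 0,"rx": 0,"ry": 0,"rz": 0,"gripper": 0.46}]'

```text
time_s: 19.65
tool_pos: [0.4478, -0.1435, 0.0773]
tool_rot: [[0.995, -0.099, -0.002], [-0.099, -0.995, 0.007], [-0.003, -0.006, -1.0]]
contact_force: [-2.3, 17.6, 2.0]
grip_width: 0.0259
gripper_force: 13.1
```

Request:
drive_tool --deltas '[{"x": 0,"y": 0,"z": 0,"rx": 0,"ry": 0,"rz": 0,"gripper": 0.46},{"x": 0,"y": 0,"z": 0,"rx": 0,"ry": 0,"rz": 0,"gripper": 0.46},{"x": 0,"y": 0,"z": 0,"rx": 0,"ry": 0,"rz": 0,"gripper": 0.46}]'

```text
time_s: 19.95
tool_pos: [0.4478, -0.1432, 0.0773]
tool_rot: [[0.995, -0.099, -0.003], [-0.098, -0.995, 0.006], [-0.003, -0.006, -1.0]]
contact_force: [-1.2, 7.1, 2.4]
grip_width: 0.0257
gripper_force: 3.4
```

Request:
drive_tool --deltas '[{"x": 0,"y": -0.1,"z": 0,"rx": 0,"ry": 0,"rz": 0,"gripper": 0.46},{"x": 0,"y": -0.22,"z": 0,"rx": 0,"ry": 0,"rz": 0,"gripper": 0.46},{"x": 0.01,"y": -0.34,"z": 0,"rx": 0,"ry": 0,"rz": 0,"gripper": 0.46},{"x": 0.025,"y": -0.42,"z": 0,"rx": 0,"ry": 0,"rz": 0,"gripper": 0.46},{"x": 0.03,"y": -0.46,"z": 0,"rx": 0,"ry": 0,"rz": 0,"gripper": 0.46}]'

```text
time_s: 20.45
tool_pos: [0.4583, -0.0906, 0.078]
tool_rot: [[0.995, -0.097, 0.001], [-0.097, -0.995, -0.0], [0.001, 0.0, -1.0]]
contact_force: [-0.1, -0.2, -0.4]
grip_width: 0.0254
gripper_force: 0.4
```

Request:
drive_tool --deltas '[{"x": 0,"y": -0.02,"z": 0,"rx": 0,"ry": 0,"rz": 0,"gripper": 0.46},{"x": 0,"y": -0.04,"z": 0,"rx": 0,"ry": 0,"rz": 0,"gripper": 0.46},{"x": 0,"y": -0.04,"z": 0,"rx": 0,"ry": 0,"rz": 0,"gripper": 0.46}]'

```text
time_s: 20.75
tool_pos: [0.4586, -0.0894, 0.078]
tool_rot: [[0.995, -0.097, 0.0], [-0.097, -0.995, -0.006], [0.001, 0.005, -1.0]]
contact_force: [-1.4, -8.6, -1.7]
grip_width: 0.0255
gripper_force: 4.4
```

Run:
```python
from h import *
o=manip.get_obs();print(tocl(o['tool_pos']),o['contact_force'])
for n in("top","side"):jaw(n);print(holder(n,(0,60)))
```

```text
[-176.59829854  -53.0240003 ] [-1.40505837 -8.5929404  -1.65573284]
top jaw hist -60..20 [9, 10, 9, 11, 8, 8, 10, 10, 10, 11, 17, 19, 20, 7, 0, 0, 0, 10, 18, 7]
(((0.24385374784469604, 60.13262176513672), 49.17396545410156), array([-37.906174 ,  13.7590275], dtype=float32), array([ 42.221035, 105.553665], dtype=float32), 248)
side jaw hist -60..20 [7, 8, 7, 8, 8, 7, 9, 8, 7, 13, 18, 11, 14, 0, 0, 0, 5, 13, 14, 3]
(((3.09552001953125, 58.56818771362305), 49.33953857421875), array([-38.096024,  10.587287], dtype=float32), array([ 42.01892 , 102.887634], dtype=float32), 189)
```

Jaw at 48 mm, with the pad's 16 mm gap still free (not pressed). Final stroke.

Request:
drive_tool --deltas '[{"x": -0.01,"y": 0.1,"z": 0,"rx": 0,"ry": 0,"rz": 0,"gripper": 0.46},{"x": -0.02,"y": 0.22,"z": 0,"rx": 0,"ry": 0,"rz": 0,"gripper": 0.46},{"x": -0.035,"y": 0.34,"z": 0,"rx": 0,"ry": 0,"rz": 0,"gripper": 0.46},{"x": -0.035,"y": 0.43,"z": 0,"rx": 0,"ry": 0,"rz": 0,"gripper": 0.46},{"x": -0.03,"y": 0.5,"z": 0,"rx": 0,"ry": 0,"rz": 0,"gripper": 0.46}]'

```text
time_s: 21.45
tool_pos: [0.4472, -0.143, 0.0772]
tool_rot: [[0.995, -0.099, -0.003], [-0.099, -0.995, 0.008], [-0.004, -0.008, -1.0]]
contact_force: [-2.3, 4.3, 1.3]
grip_width: 0.0253
gripper_force: 2.8
```

Request:
drive_tool --deltas '[{"x": 0,"y": 0,"z": 0,"rx": 0,"ry": 0,"rz": 0,"gripper": 0.46},{"x": 0,"y": 0,"z": 0,"rx": 0,"ry": 0,"rz": 0,"gripper": 0.46},{"x": 0,"y": 0,"z": 0,"rx": 0,"ry": 0,"rz": 0,"gripper": 0.46}]'

```text
time_s: 21.75
tool_pos: [0.4472, -0.1431, 0.0772]
tool_rot: [[0.995, -0.099, -0.004], [-0.099, -0.995, 0.008], [-0.004, -0.007, -1.0]]
contact_force: [-2.3, 7.3, 3.6]
grip_width: 0.0258
gripper_force: 4.0
```

Request:
drive_tool --deltas '[{"x": 0,"y": 0.01,"z": 0,"rx": 0,"ry": 0,"rz": 0,"gripper": 0.46},{"x": 0,"y": 0.01,"z": 0,"rx": 0,"ry": 0,"rz": 0,"gripper": 0.46}]'

```text
time_s: 21.95
tool_pos: [0.4472, -0.1432, 0.0772]
tool_rot: [[0.995, -0.099, -0.003], [-0.099, -0.995, 0.01], [-0.004, -0.009, -1.0]]
contact_force: [-2.2, 11.0, 4.9]
grip_width: 0.0257
gripper_force: 5.7
```

Run:
```python
from h import *
o=manip.get_obs();print(tocl(o['tool_pos']),o['contact_force'])
for n in("top","side"):jaw(n)
```

```text
[-182.62280378 -107.68070448] [-2.20649535 10.98690178  4.93599505]
top jaw hist -60..20 [11, 10, 10, 11, 9, 11, 11, 10, 9, 10, 10, 9, 17, 16, 18, 18, 0, 1, 13, 18]
side jaw hist -60..20 [8, 9, 5, 7, 9, 8, 7, 7, 5, 10, 6, 10, 20, 15, 12, 7, 0, 2, 13, 14]
```

Request:
drive_tool --deltas '[{"x": 0,"y": -0.1,"z": 0,"rx": 0,"ry": 0,"rz": 0,"gripper": 0.46},{"x": 0,"y": -0.22,"z": 0,"rx": 0,"ry": 0,"rz": 0,"gripper": 0.46},{"x": 0.01,"y": -0.34,"z": 0,"rx": 0,"ry": 0,"rz": 0,"gripper": 0.46},{"x": 0.025,"y": -0.42,"z": 0,"rx": 0,"ry": 0,"rz": 0,"gripper": 0.46},{"x": 0.03,"y": -0.47,"z": 0,"rx": 0,"ry": 0,"rz": 0,"gripper": 0.46}]'

```text
time_s: 22.55
tool_pos: [0.4582, -0.0911, 0.078]
tool_rot: [[0.995, -0.098, 0.001], [-0.098, -0.995, -0.0], [0.001, 0.0, -1.0]]
contact_force: [0.2, -0.4, -0.1]
grip_width: 0.0252
gripper_force: 0.4
```

Request:
drive_tool --deltas '[{"x": 0,"y": -0.02,"z": 0,"rx": 0,"ry": 0,"rz": 0,"gripper": 0.46},{"x": 0,"y": -0.04,"z": 0,"rx": 0,"ry": 0,"rz": 0,"gripper": 0.46},{"x": 0,"y": -0.04,"z": 0,"rx": 0,"ry": 0,"rz": 0,"gripper": 0.46}]'

```text
time_s: 22.85
tool_pos: [0.4586, -0.0894, 0.0779]
tool_rot: [[0.995, -0.097, 0.0], [-0.097, -0.995, -0.005], [0.001, 0.005, -1.0]]
contact_force: [-1.4, -8.3, -2.1]
grip_width: 0.0255
gripper_force: 4.2
```

Run:
```python
from h import *
o=manip.get_obs();print(tocl(o['tool_pos']),o['contact_force'])
for n in("top","side"):jaw(n);print(holder(n,(0,60)))
```

```text
[-176.55624984  -53.01943205] [-1.41108366 -8.31105591 -2.12330803]
top jaw hist -60..20 [9, 12, 9, 10, 9, 11, 10, 11, 9, 11, 9, 10, 21, 17, 19, 8, 1, 0, 12, 19]
(((5.965940475463867, 56.75375747680664), 46.378658294677734), array([-37.75979 ,  11.922709], dtype=float32), array([ 42.684734, 101.23848 ], dtype=float32), 257)
side jaw hist -60..20 [6, 8, 9, 6, 7, 8, 10, 6, 9, 6, 10, 7, 22, 13, 13, 1, 0, 6, 22, 6]
(((0.1953284591436386, 60.509796142578125), 49.33169174194336), array([-37.862057,  13.15855 ], dtype=float32), array([ 41.827354, 105.992676], dtype=float32), 185)
```

Request:
drive_tool --deltas '[{"x": 0,"y": 0.02,"z": 0,"rx": 0,"ry": 0,"rz": 0,"gripper": 0.46},{"x": 0,"y": 0.03,"z": 0,"rx": 0,"ry": 0,"rz": 0,"gripper": 0.4},{"x": 0,"y": 0.03,"z": 0,"rx": 0,"ry": 0,"rz": 0,"gripper": 0.0},{"x": 0,"y": 0.03,"z": 0,"rx": 0,"ry": 0,"rz": 0,"gripper": -0.3},{"x": 0,"y": 0.03,"z": 0,"rx": 0,"ry": 0,"rz": 0,"gripper": -0.3}]'

```text
time_s: 23.55
tool_pos: [0.4581, -0.0904, 0.0779]
tool_rot: [[0.995, -0.098, 0.0], [-0.098, -0.995, 0.0], [0.0, -0.0, -1.0]]
contact_force: [0.4, 0.6, -0.5]
grip_width: 0.0485
gripper_force: 0.0
```

Request:
drive_tool --deltas '[{"x": 0,"y": 0,"z": -0.1,"rx": 0,"ry": 0,"rz": 0,"gripper": -0.3},{"x": 0,"y": 0,"z": -0.3,"rx": 0,"ry": 0,"rz": 0,"gripper": -0.3},{"x": 0,"y": 0,"z": -0.6,"rx": 0,"ry": 0,"rz": 0,"gripper": -0.3},{"x": 0,"y": 0,"z": -0.9,"rx": 0,"ry": 0,"rz": 0,"gripper": -0.3},{"x": 0,"y": 0,"z": -1.0,"rx": 0,"ry": 0,"rz": 0,"gripper": -0.3}]'

```text
time_s: 24.05
tool_pos: [0.4607, -0.0915, 0.2029]
tool_rot: [[0.995, -0.098, 0.008], [-0.098, -0.995, -0.003], [0.008, 0.002, -1.0]]
contact_force: [0.4, -0.2, 0.7]
grip_width: 0.0612
gripper_force: 0.0
```

Request:
drive_tool --deltas '[{"x": -0.3,"y": -0.3,"z": 0,"rx": 0,"ry": 0,"rz": 0,"gripper": -0.3},{"x": -0.5,"y": -0.6,"z": 0,"rx": 0,"ry": 0,"rz": 0,"gripper": -0.3},{"x": -0.5,"y": -0.9,"z": 0,"rx": 0,"ry": 0,"rz": 0,"gripper": -0.3},{"x": -0.5,"y": -1.0,"z": 0,"rx": 0,"ry": 0,"rz": 0,"gripper": -0.3},{"x": -0.5,"y": -1.0,"z": 0,"rx": 0,"ry": 0,"rz": 0,"gripper": -0.3}]'

```text
time_s: 24.55
tool_pos: [0.4099, 0.0357, 0.1977]
tool_rot: [[0.995, -0.095, -0.0], [-0.095, -0.995, -0.0], [-0.0, 0.0, -1.0]]
contact_force: [0.9, 0.5, 0.8]
grip_width: 0.0616
gripper_force: 0.0
```

Run:
```python
from h import *
for n in("top","side"):
    p=jaw(n)
    if n=="top": cv2.imwrite("pics/t4.png",cv2.resize(p[130:245,95:350],None,fx=3.1,fy=3.1,interpolation=cv2.INTER_CUBIC))
p,d=imaging.get_image("side");W=cloud(d,cal("side"));P=(W[...,:2]-t)@R*1000
m=(p.max(2)<60)&(W[...,2]>.055)&(W[...,2]<.108)&(abs(P[...,0]+178)<25)&(abs(P[...,1]+60)<40);h=np.median(P[m],0);e=h-[-46,-91];print("handle",h,"lever~",np.arctan2(e[1],e[0])%(2*np.pi)-np.pi+.26)
```

```text
top jaw hist -60..20 [9, 10, 10, 11, 7, 10, 10, 11, 10, 11, 10, 10, 19, 15, 19, 8, 2, 0, 13, 16]
side jaw hist -60..20 [9, 9, 6, 8, 7, 9, 7, 9, 6, 6, 8, 18, 17, 13, 12, 4, 0, 2, 18, 11]
handle [-175.12771015  -63.80964429] lever~ 0.05246243473460743
```

View pics/t4.png

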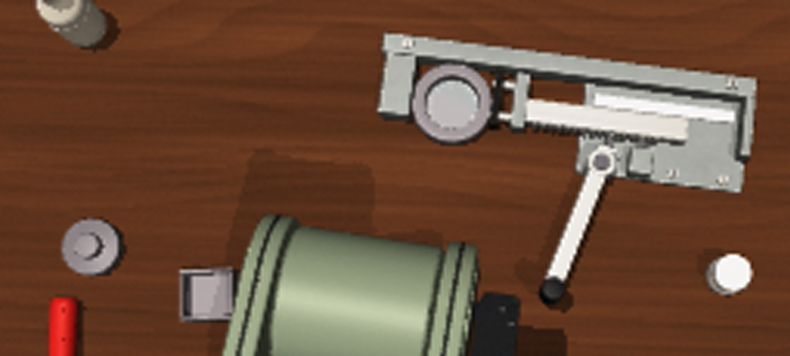

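The top view shows the holder at (452,103) clamped between the pressed pad and the fixed jaw and touching the fence. The handle at (552,290) is at its rest stop, and the bystanders are where they were. The handle's side-view estimate carries the same near-surface bias of about −7 mm as at the start.

```bash
python3 -c "
from workcell import manip
print(manip.job_done())"
```

```text
the job is handed in; nothing more can be done
None
```

The holder is seated against the fence and fixed jaw and clamped by four full strokes (jaw from 24 to 56 mm, pad pressed in about 5 mm); the lever is back at rest and released, and the job is handed in.

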